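# Sort the stray seasonings

### The arm

A 6-joint arm with a two-finger parallel gripper is mounted at the origin on a cart in front of the work surface, level with it; the furniture and walls round the work are solid. World frame = base frame: x ahead of the robot, y to its left, z up, the work surface at z = 0. Lengths are in m, angles in degrees, forces in N, time in s.
With the tool pointing down it reaches from about 0.325 to 0.775 m from the base axis. Payload 5.5 kg.
Tool frame: the origin (TCP) lies at the centre of the arm's flange, where the gripper is bolted on; the fingertips stand 182 mm ahead of it and the grasp point (between the pads) lies 163 mm ahead of it; z points along the fingers, y is the direction in which the jaws open and shut (so a half turn about z gives the same grasp; the last joint's range is limited). The gripper opens to 88 mm and grips with 3 to 60 N. Pads are 20 mm wide; open, the fingers measure 115 mm over their backs; the gripper's body (75 mm by 178 mm) begins 61 mm behind the grasp point.
Start: joints at [-79.108, 5.22, 70.514, -0, 104.267, -3.249], TCP at [0.147, -0.582, 0.405] pointing down, gripper open.
Joint ranges: [-164.24, 164.24], [-49.07, 125.15], [9.68, 141.18], [-86.29, 266.29], [3.28, 154.24], [-151.56, 151.56]. Speed limits (degrees/s): [147.25, 147.25, 172.46, 180, 180, 180].

### API

Orientations are given as [roll, pitch, yaw] about the fixed x, y, z axes, in that order (R = Rz(yaw) Ry(pitch) Rx(roll)).
In Python, from station import r gives the robot as it stands. The module is installed in compiled form; this text tells all that it offers. Calls block until the motion is done:
- r.reach(position, orientation): joint-space move of the TCP to a pose.
- r.servo_line(position, rotation=None, speed=0.15): straight line of the TCP; rotation=None keeps the orientation; speed is the mean speed in m/s.
- r.move_joints(angles): joint-space move.
- r.let_go() and r.grab(squeeze=None): open the fingers fully, or close them until they stop; squeeze is the grip in N (None keeps the last).
- r.wait(seconds).
- r.inverse_kinematics(position, orientation): joint angles nearest the present ones, or None.
- r.sense(): the state.
- r.snapshot(name): name is "scene" or "top" or "wrist"; returns a dict with "frame" (400x640x3 uint8, red, green, blue), "fx", "fy", "cx", "cy" (pixels), "dist_coeffs" ([k1, k2, p1, p2, k3] as OpenCV has them; the pictures are not rectified), "R" (3x3) and "t" (3): a world point X has camera coordinates R X + t. Camera axes: x right, y down, z forward; pixel columns grow to the right and rows downward; lengths in m; the calibration is good to about 2 mm. A picture is of the moment at which its call begins. There is no depth.
A pose or a line that the arm cannot do raises r.IKError and nothing moves.
- r.hand_in(): hands the job in, once; it reports no verdict.
The state is a dict: "clock": time; "joints": joint angles; "joint_vel": joint speeds; "joint_torque": joint torques, N m; "tcp_pos": TCP position; "orientation": TCP orientation; "contact_force": force on the tool from outside, world axes, zero at the start; "torque": the same for the moment, N m; "opening": finger opening in m.
Only numpy, scipy, OpenCV 4.12 (cv2) and the standard library are available. Lean on these libraries where they do the work, as an engineer would, in place of code of your own. Each camera call takes 0.05 s, during which the arm holds its last target.

### The job

Two seasonings were left out in the middle of the worktop: sort them away, each with its own kind. Stand the stray spice jar upright inside the square wooden box, with the other spice jars, and stand the salt shaker upright on the round wooden tray, with the pepper mill.

Things in the scene. Friction and masses are not known exactly. Their poses are not given: they have to be found in the camera images.
- spice_jar: the stray spice jar: an upright round clear jar with a paper label and a ridged, flat-topped screw cap, 42 mm in diameter (straight sides) and 96 mm tall, about 0.11 kg; the only spice jar that stands on the bare worktop. Origin at the centre of its underside, z up along the jar
- salt_shaker: the salt shaker: an upright round glass shaker filled with white salt, with a domed, perforated metal top, 44 mm in diameter at its widest, a little slimmer at mid-height, 90 mm tall (the top is 34 mm across and begins 66 mm up), about 0.1 kg. It stands on the bare worktop. Origin at the centre of its underside, z up along the shaker
- spice_box: square open wooden box, 180 x 180 mm outside, walls 8 mm thick, rim 40 mm and inner floor 8 mm above the worktop; fixed. Origin: centre of its underside; x, y along its sides, z up; -x points roughly to the robot (brass label holder on that side). Two spice jars, 45 mm across, 106 mm tall, are fixed at x = +55, y = +42 and -42 mm; the middle of the free room is at x = -38 mm, y = 0
- table_tray: round shallow wooden tray, 220 mm in diameter, rim 6 mm thick and 16 mm above the worktop, flat inner floor 6 mm above it; fixed. Origin: centre of its underside, z up; -x points roughly to the robot. A dark wooden pepper mill, 58 mm across and 170 mm tall, is fixed on it at x = +65 mm, y = 0; the rest is free: x = -45 mm, y = 0 is well clear of the mill
Mind the look-alikes: they are no part of the job. What is shaped like the salt_shaker but blue is not meant.

How it is judged (in metres and radians):
At the end, for the whole second after the job is handed in: The spice jar stands on the box's floor (axis within 70 mm of its centre along each side) and the salt shaker on the tray's floor (axis within 88 mm of its centre), undersides less than 8 mm above those floors, both upright within 10 degrees and at rest (x of spice_jar in the frame of spice_box between -0.07 and 0.07 m and y of spice_jar in the frame of spice_box between -0.07 and 0.07 m and z of spice_jar in the frame of spice_box between 0 and 0.016 m and angle between each of spice_jar, salt_shaker's own z axis and vertical below 0.17 rad and linear speed of each of spice_jar, salt_shaker below 0.02 m/s and horizontal distance between salt_shaker and table_tray below 0.088 m and z of salt_shaker in the frame of table_tray between 0 and 0.014 m); the robot touches nothing.
It also fails if it takes over 51 s, if anything falls off the work surface, if the arm or the gripper's body presses on something with over 40 N, if the wrist force passes 120 N, or if a joint passes its speed limit or range.

## Working session

There is one attempt and no reset: what is moved stays moved. The work goes in short steps, each a Python script; the robot and the scene stay as the last script left them, time stands still between calls to the robot, and variables do not carry over. Pictures are saved under pics/ and viewed, and the job is handed in when it is done.

```bash
mkdir -p pics; python3 - <<'E'
from station import r
import cv2,numpy as np,pickle
for n in ["scene","top","wrist"]:
    s=r.snapshot(n); pickle.dump(s,open(f'{n}0.pkl','wb')); cv2.imwrite(f'pics/{n}0.png',s['frame'][:,:,::-1])
    print(n,s['fx'],s['cx'],s['cy'],s['dist_coeffs'],-np.array(s['R']).T@s['t'])
print(r.sense())
E
```

```text
scene 471.31382978337655 321.4687791539391 199.18299501513232 [-0.12987381  0.          0.          0.          0.        ] [-0.24003751  0.80356187  0.87347485]
top 401.0373579747315 315.2675278507368 194.36153490953342 [0.01184757 0.         0.         0.         0.        ] [ 0.41737693 -0.01913455  1.00508077]
wrist 357.58639848016276 322.13723485770686 203.11901942999262 [-0.00586298  0.          0.          0.          0.        ] [ 0.22262145 -0.56218717  0.38396882]
{'clock': 0.15, 'joints': array([-7.91072684e+01,  5.25368082e+00,  7.05678732e+01,  1.33624089e-03,
        1.04267404e+02, -3.24760872e+00]), 'joint_vel': array([ 0.04379704, -0.17446171, -0.15914598,  0.06774728,  0.02916262,
       -0.06119954]), 'joint_torque': array([ 7.63736098e-04, -4.47046459e+01, -4.06907344e+01,  6.98018842e-02,
        2.74556869e-02, -1.09041862e-04]), 'tcp_pos': array([ 0.14659964, -0.58185968,  0.40374322]), 'orientation': array([-1.79911258e+02, -6.33302461e-03,  1.41406638e+01]), 'contact_force': array([-0.05753766,  0.01092346,  0.53912017]), 'torque': array([ 0.00272321, -0.00066391,  0.0801936 ]), 'opening': 0.0875173705768206}
```

View pics/scene0.png

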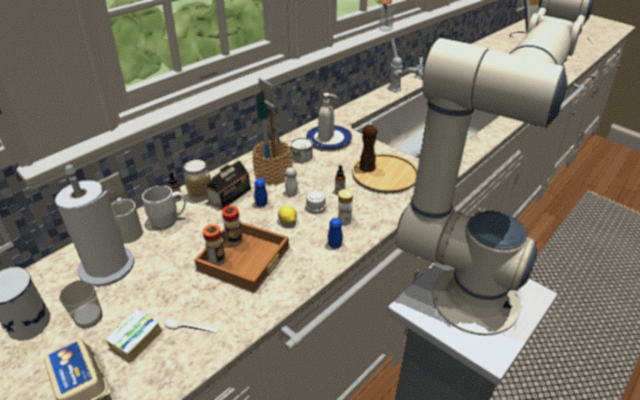

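View pics/top0.png

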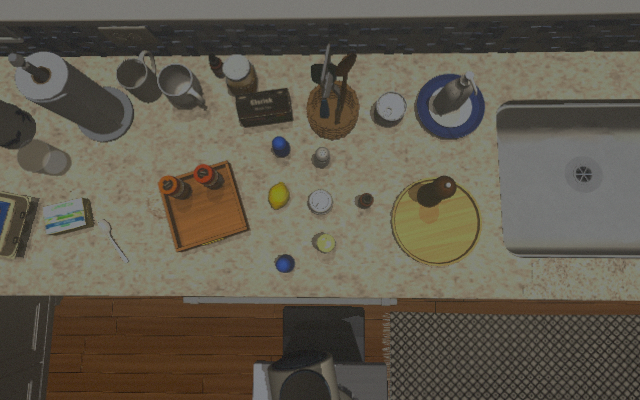

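The scene and top views are both clear. In the top view I see the box at about (204,205), the tray at (436,222), a grey-topped shaker at (321,157), and blue shakers at (281,147) and (285,264). There is also a yellow-capped jar at (326,242), a low white pot at (320,202) and a dark bottle at (365,200). Next I'll check close crops.

```bash
python3 - <<'E'
import cv2
a=cv2.imread('pics/scene0.png')[160:255,240:380]; b=cv2.imread('pics/top0.png')[130:280,260:390]
a=cv2.resize(a,None,fx=4,fy=4,interpolation=3); b=cv2.resize(b,None,fx=4,fy=4,interpolation=3)
b=cv2.convertScaleAbs(b,alpha=1.8)
cv2.imwrite('pics/ca.png',a);cv2.imwrite('pics/cb.png',b)
E
```

```text
(no output)
```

View pics/ca.png

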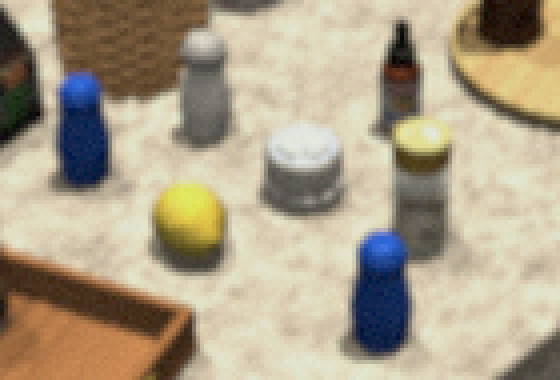

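View pics/cb.png

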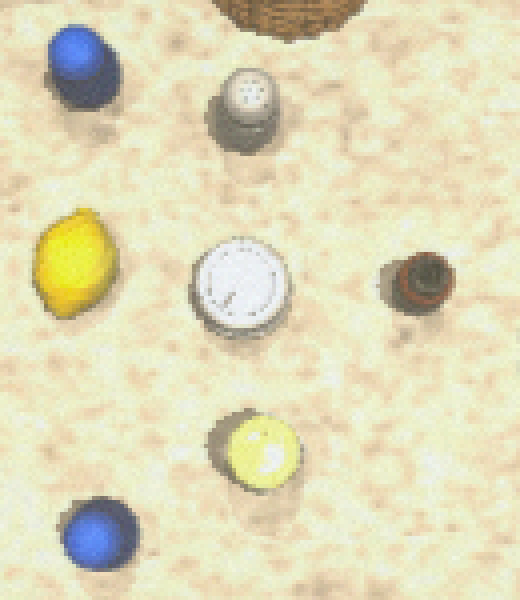

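View pics/wrist0.png

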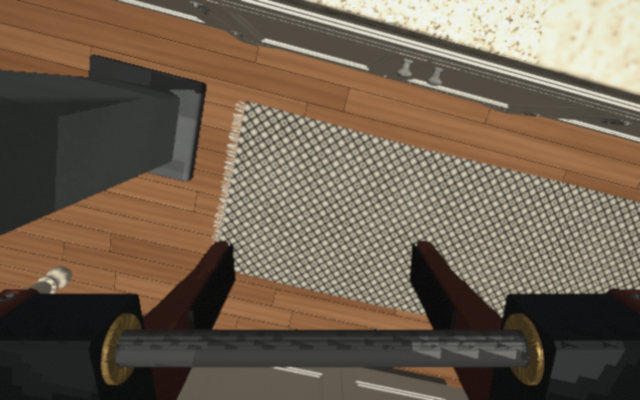

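Candidates, by top-view pixel:
- **Spice jar:** yellow-capped labelled jar (326,243); dark sauce bottle (365,200); white kitchen timer (320,202); the two red-capped jars already in the box (172,187) and (205,176).
- **Salt shaker:** white/grey shaker (322,155); blue shakers (281,147) and (285,264).

The crops show a round paper label and flat cap on the jar at (326,243), and white contents with a perforated dome on the shaker at (322,155). I choose those two.

```bash
cat > h.py <<'E'
import cv2,numpy as np,pickle
def ray(s,uv,z):
    K=np.array([[s['fx'],0,s['cx']],[0,s['fy'],s['cy']],[0,0,1]])
    p=cv2.undistortPoints(np.array(uv,float).reshape(-1,1,2),K,np.array(s['dist_coeffs'])).reshape(-1,2)
    R=np.array(s['R']);c=-R.T@np.array(s['t']).ravel()
    d=np.c_[p,np.ones(len(p))]@R
    return c+d*((np.asarray(z)-c[2])/d[:,2])[:,None]
def blob(m,roi):
    x0,y0,x1,y1=roi; k=np.zeros_like(m); k[y0:y1,x0:x1]=m[y0:y1,x0:x1]
    c=max(cv2.findContours(k,cv2.RETR_EXTERNAL,cv2.CHAIN_APPROX_NONE)[0],key=cv2.contourArea); return c
E
python3 - <<'E'
from h import *
s=pickle.load(open('top0.pkl','rb')); f=s['frame']; hsv=cv2.cvtColor(f,cv2.COLOR_RGB2HSV)
def rep(n,c,z):
    (u,v),rad=cv2.minEnclosingCircle(c); P=ray(s,c.reshape(-1,2),z)
    (x,y),R=cv2.minEnclosingCircle(P[:,:2].astype(np.float32))
    print(n,cv2.contourArea(c),(u,v),'world',x,y,'r',R); return P
jar=blob(cv2.inRange(hsv,(24,75,70),(36,255,255)),(310,228,345,258)); rep('jar',jar,.096)
tr=blob(cv2.inRange(hsv,(15,90,40),(36,255,255)),(380,165,495,275)); P=rep('tray',tr,.016)
bx=blob(cv2.inRange(hsv,(0,110,25),(17,255,255)),(150,150,255,260)); P=rep('box',bx,.04)
rc=cv2.minAreaRect(bx); print(rc, cv2.boxPoints(rc)); 
m=f.copy()
for c in (jar,tr,bx): cv2.drawContours(m,[c],-1,(0,255,255),1)
m=cv2.convertScaleAbs(m[140:280,150:500],alpha=1.6)
cv2.imwrite('pics/m.png',cv2.resize(m[:,:,::-1],None,fx=2.2,fy=2.2,interpolation=0))
print('salt dome',ray(s,[[322.3,153.3]],.08))
# scene cross-check: top of jar cap, salt dome
q=pickle.load(open('scene0.pkl','rb'))
print('scene jar',ray(q,[[345.5,193.5]],.096),'salt',ray(q,[[240+204/4,160+45/4]],.082))
E
```

```text
jar 241.0 (325.5, 242.5) world 0.43527671694755554 -0.01537499949336052 r 0.020999429747462273
tray 6060.5 (436.61553955078125, 221.069580078125) world 0.4938110411167145 -0.2864864766597748 r 0.11128692328929901
box 5274.5 (201.0, 206.0) world 0.5253461599349976 0.2873866856098175 r 0.1248030811548233
((201.83358764648438, 204.07650756835938), (77.87460327148438, 76.47565460205078), 73.44293212890625) [[154.08527 177.65033]
 [227.38995 155.85706]
 [249.58191 230.50269]
 [176.27722 252.29596]]
salt dome [[ 0.64481558 -0.0073948   0.08      ]]
scene jar [[ 0.43294579 -0.01501607  0.096     ]] salt [[ 0.64059662 -0.00420075  0.082     ]]
```

View pics/m.png

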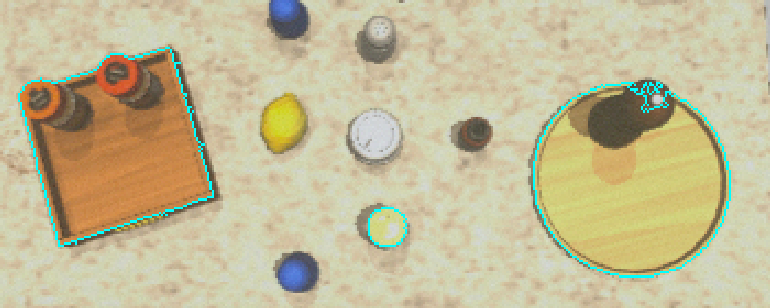

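```bash
python3 - <<'E'
from h import *
s=pickle.load(open('top0.pkl','rb'));q=pickle.load(open('scene0.pkl','rb'))
C=ray(s,[[178.2,250.9],[246.8,229.5],[227.3,161.8]],.04); print(C)
print('edges',np.linalg.norm(C[0]-C[1]),np.linalg.norm(C[2]-C[1]),'ctr',(C[0]+C[2])/2)
d=C[0]-C[1]; print('y ang',np.degrees(np.arctan2(d[1],d[0])), 'x ang',np.degrees(np.arctan2(*(C[2]-C[1])[[1,0]])))
print('box label/blue near jar', ray(s,[[285,264],[320,202]],[.09]*2))
print('basket base', ray(q,[[275,184]],0)); print('basket rim near',ray(s,[[333,138]]*2,[.08,.12][0:2] if 0 else .1))
print('salt base scene', ray(q,[[240+206/4,160+142/4]],0), 'top', ray(s,[[260+246/4,130+152/4]],0))
a=cv2.imread('pics/scene0.png')[75:200,230:330]; b=cv2.imread('pics/top0.png')[40:170,280:390]
a=cv2.resize(a,(400,500),interpolation=3); b=cv2.convertScaleAbs(cv2.resize(b,(400,473),interpolation=3),alpha=1.8)
o=np.zeros((500,800,3),np.uint8);o[:,:400]=a;o[:473,400:]=b;cv2.imwrite('pics/bk.png',o)
E
```

```text
[[0.41485913 0.33888514 0.04      ]
 [0.46667184 0.17474466 0.04      ]
 [0.63354832 0.22804092 0.04      ]]
edges 0.17212394806985334 0.17518062645827187 ctr [0.52420373 0.28346303 0.04      ]
y ang 107.51886185959356 x ang 17.71220969704973
box label/blue near jar [[ 0.38685588  0.07587224  0.09      ]
 [ 0.52772869 -0.00254818  0.09      ]]
basket base [[ 7.16501847e-01 -1.25815333e-03  1.11022302e-16]]
basket rim near [[ 0.67622681 -0.03239086  0.1       ]
 [ 0.67622681 -0.03239086  0.1       ]]
salt base scene [[0.63265237 0.00599819 0.        ]] top [[ 0.62603637 -0.00444177  0.        ]]
```

View pics/bk.png

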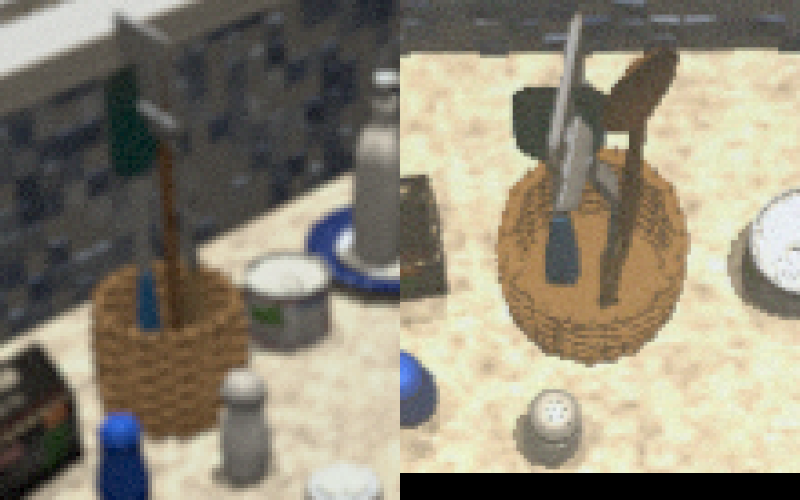

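```bash
cat >> h.py <<'E'
from scipy.spatial.transform import Rotation as Ro
def pose(g,tilt=0,psi=0):
    """flange pose from grasp point, leaning back toward the robot by tilt"""
    M=Ro.from_euler('z',psi,degrees=True)*Ro.from_euler('y',-tilt,degrees=True)*Ro.from_euler('y',180,degrees=True)
    return np.array(g)-0.163*M.as_matrix()[:,2], M.as_euler('xyz',degrees=True)
E
python3 - <<'E'
from station import r
from h import *
for g,t,p in [((.434,-.015,.055),0,0),((.434,-.015,.2),0,0),((.488,.272,.2),0,17.6),((.488,.272,.065),0,17.6),((.643,-.006,.05),15,0),((.643,-.006,.16),15,0),((.52,-.02,.26),15,0),((.446,-.3,.26),15,0),((.446,-.3,.058),15,0)]:
    q=r.inverse_kinematics(*pose(g,t,p)); print(None if q is None else np.round(q,1))
r.reach(*pose((.434,-.015,.17)))
s=r.snapshot("wrist"); cv2.imwrite('pics/w1.png',s['frame'][:,:,::-1]); print(r.sense()['clock'],r.sense()['tcp_pos'])
E
```

```text
[ -6.5 -18.8 111.7   0.   87.1 -96.5]
[ -6.5 -21.   98.6   0.  102.4 -96.5]
[ 25.6  -1.4  81.5   0.   99.9 -82. ]
[ 25.6   1.1  92.8   0.   86.1 -82. ]
[ -4.1   2.   94.6   1.1  68.4 -94.4]
[ -4.1  -1.2  86.5   1.1  79.8 -94.2]
[ -7.1 -20.2  93.    1.8  92.3 -96.8]
[ -43.9  -14.9   88.8   10.4   95.1 -132. ]
[ -43.9  -12.5  107.3   10.7   74.5 -135.8]
2.4833 [ 0.43411874 -0.01555364  0.33310412]
```

View pics/w1.png

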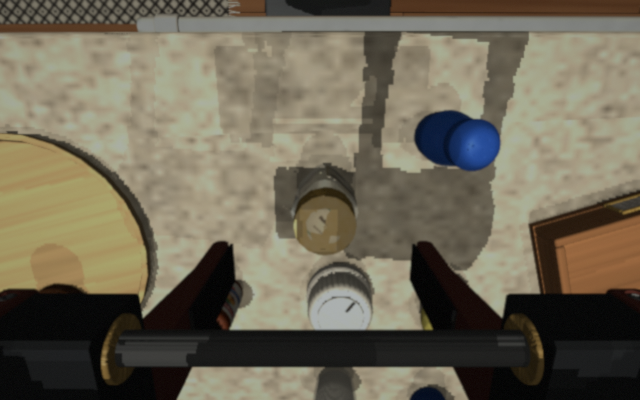

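The wrist view shows the jar cap at (324,225), centred between the fingers (columns 235–412). The blue shaker at (460,140) is outside the finger path. I'll check the position by ray and then grasp.

```bash
python3 - <<'E'
from station import r
from h import *
s=r.snapshot("wrist"); P=ray(s,[[324,225]],.096)[0]; print(P)
P[:2]=.5*P[:2]+.5*np.array([.434,-.015])
r.servo_line(pose((P[0],P[1],.055))[0],speed=.2)
r.grab(20); S=r.sense(); print(S['opening'],S['tcp_pos'],S['contact_force'],S['clock'])
r.servo_line(pose((P[0],P[1],.2))[0],speed=.2)
s=r.snapshot("wrist"); cv2.imwrite('pics/w2.png',s['frame'][:,:,::-1]); S=r.sense(); print(S['opening'],S['contact_force'],S['clock'])
E
```

```text
[ 0.4344606  -0.01400131  0.096     ]
0.04814270691532702 [ 0.43427805 -0.01447381  0.21818491] [-0.24849796  0.55224421  1.10611823] 3.9583
0.048287036893728305 [1.04587663 0.42343619 0.06684965] 4.8833
```

View pics/w2.png

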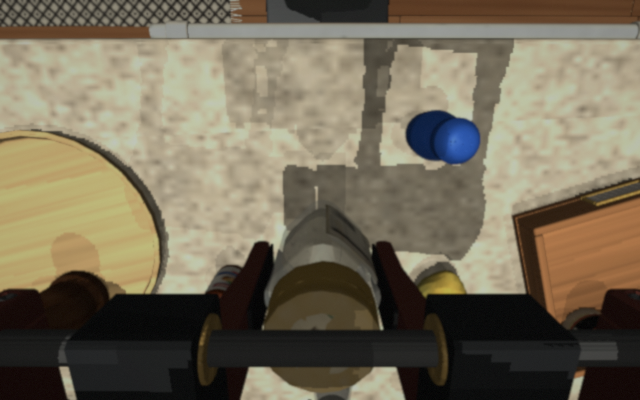

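The jar is held upright between the pads. The opening reads 48 mm, slightly over the 42 mm diameter, but the jar has lifted with the gripper. Next I'll move it over the box and look.

```bash
python3 - <<'E'
from station import r
from h import *
r.reach(*pose((.488,.272,.2),0,17.6))
s=r.snapshot("wrist"); cv2.imwrite('pics/w3.png',s['frame'][:,:,::-1]); pickle.dump(s,open('w3.pkl','wb'))
s=r.snapshot("scene"); cv2.imwrite('pics/s3.png',cv2.resize(s['frame'][130:330,120:360,::-1],None,fx=3,fy=3)); print(r.sense()['opening'],r.sense()['clock'])
E
```

```text
0.04836685763761323 6.1083
```

View pics/w3.png

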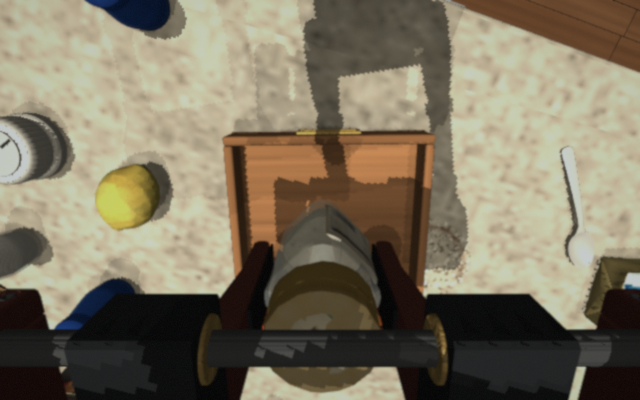

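View pics/s3.png

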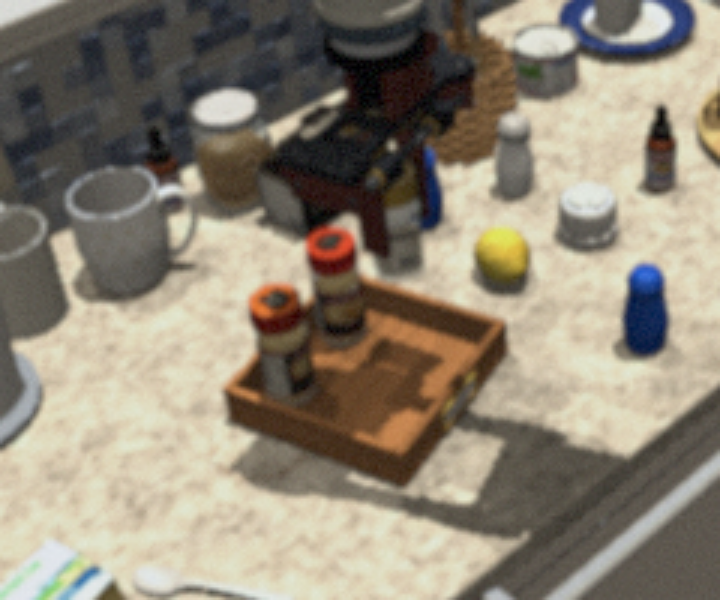

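The box's near rim corners are at (224,137) and (434,135) in the wrist view, and the jar is held upright above it. I'll refine the box position from those corners and lower the jar.

```bash
python3 - <<'E'
from station import r
from h import *
s=pickle.load(open('w3.pkl','rb')); C=ray(s,[[224,137],[434,135]],.04)[:,:2]
m=C.mean(0); e=C[1]-C[0]; L=np.linalg.norm(e); ey=e/L; ex=np.array([ey[1],-ey[0]]); 
print(C,L,ex); tgt=m+ex*.052; print('tgt',tgt)
if np.linalg.norm(tgt-[.488,.272])>.025: raise SystemExit('off')
r.servo_line(pose((*tgt,.2),0,17.6)[0]);
r.servo_line(pose((*tgt,.075),0,17.6)[0],speed=.15)
r.servo_line(pose((*tgt,.0645),0,17.6)[0],speed=.04)
S=r.sense(); print(S['contact_force'],S['tcp_pos'])
r.let_go(); r.servo_line(pose((*tgt,.2),0,17.6)[0],speed=.15)
s=r.snapshot("wrist"); cv2.imwrite('pics/w4.png',s['frame'][:,:,::-1]);print(r.sense()['clock'])
E
```

```text
[[0.46834518 0.17893663]
 [0.41380996 0.34637404]] 0.17609478918015595 [0.95083679 0.30969243]
tgt [0.49052109 0.27875934]
[-0.62559327  0.04234209 -0.61539458] [0.49042353 0.27871146 0.22716107]
9.625
```

View pics/w4.png

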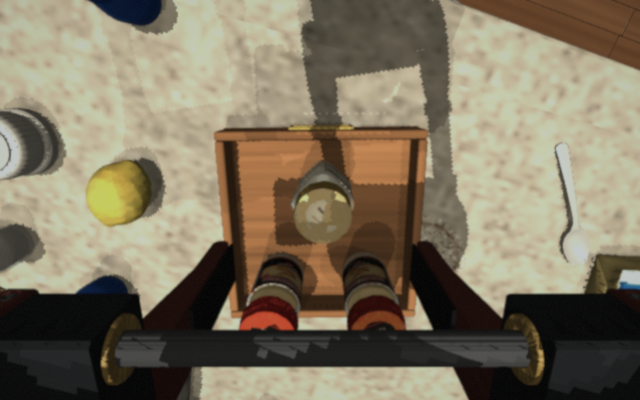

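The jar stands upright in the box, with its cap at (322,213) clear of the other two jars. Next is the salt shaker, with the tool leaning back 15° to stay clear of the basket.

```bash
python3 - <<'E'
from station import r
from h import *
r.reach(*pose((.60,-.006,.21),15))
s=r.snapshot("wrist"); cv2.imwrite('pics/w5.png',s['frame'][:,:,::-1]); pickle.dump(s,open('w5.pkl','wb'))
s=r.snapshot("scene"); cv2.imwrite('pics/s5.png',cv2.resize(s['frame'][80:280,190:430,::-1],None,fx=3,fy=3)); print(r.sense()['clock'])
E
```

```text
10.8917
```

View pics/w5.png

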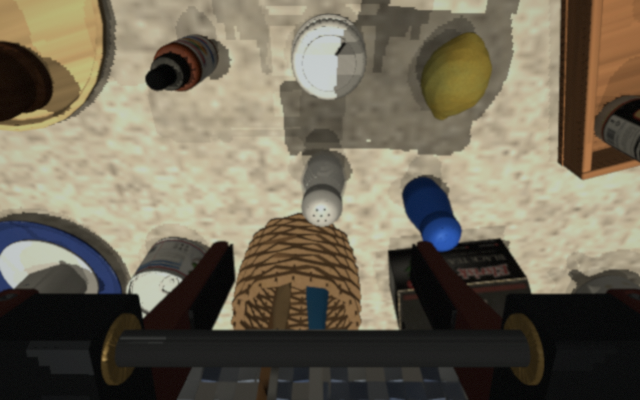

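View pics/s5.png

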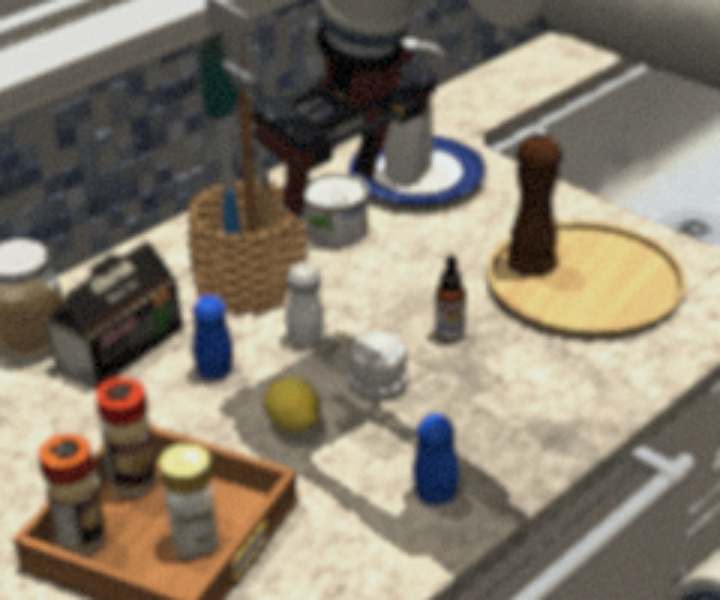

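The wrist view shows the salt dome at (321,208), the blue shaker at (425–442,180–240), the basket's near rim at about (300,215), and the tea box at (455,265). I'll measure the neighbours before descending.

```bash
python3 - <<'E'
from h import *
w=pickle.load(open('w5.pkl','rb')); s=pickle.load(open('top0.pkl','rb'))
print('salt dome w',ray(w,[[321,209]],.08)); print('salt base nearest w (near edge)',ray(w,[[322,150]],.0))
print('blue w base near edge',ray(w,[[424,180]],0),'dome',ray(w,[[444,232]],.082),'top',ray(s,[[279.5,143]],.082))
print('basket near rim w', ray(w,[[300,277]]*3,np.array([.09,.11,.13])), 'top',ray(s,[[333,132]]*3,np.array([.09,.11,.13])))
print('tea near edge w',ray(w,[[390,254],[500,240]],.08),'base',ray(w,[[400,300]],0))
E
```

```text
salt dome w [[ 0.64453702 -0.00547885  0.08      ]]
salt base nearest w (near edge) [[ 0.62662408 -0.00459041  0.        ]]
blue w base near edge [[0.66009608 0.10119764 0.        ]] dome [[0.66654226 0.09922965 0.082     ]] top [[0.66956323 0.09422277 0.082     ]]
basket near rim w [[ 0.71048706 -0.02436148  0.09      ]
 [ 0.69159419 -0.02272686  0.11      ]
 [ 0.67270133 -0.02109224  0.13      ]] top [[ 0.6936177  -0.03254955  0.09      ]
 [ 0.68758019 -0.03225636  0.11      ]
 [ 0.68154267 -0.03196316  0.13      ]]
tea near edge w [[0.69230198 0.0561241  0.08      ]
 [0.67668699 0.15057708 0.08      ]] base [[0.83578754 0.09652554 0.        ]]
```

Both views agree on the salt shaker at (0.645, −0.0055). The basket rim at x≈0.69 leaves about 25 mm, and the blue shaker leaves about 20 mm, so I'll grasp.

```bash
python3 - <<'E'
from station import r
from h import *
g=(.6445,-.0055)
r.servo_line(pose((*g,.14),15)[0],speed=.15)
r.servo_line(pose((*g,.048),15)[0],speed=.1)
print(r.sense()['contact_force'])
r.grab(20); S=r.sense(); print(S['opening'],S['tcp_pos'],S['contact_force'])
r.servo_line(pose((*g,.16),15)[0],speed=.12)
r.servo_line(pose((.54,-.02,.27),15)[0],speed=.15)
S=r.sense(); print(S['opening'],S['contact_force'],S['clock'])
s=r.snapshot("scene"); cv2.imwrite('pics/s6.png',cv2.resize(s['frame'][80:280,190:430,::-1],None,fx=3,fy=3))
s=r.snapshot("wrist"); cv2.imwrite('pics/w6.png',s['frame'][:,:,::-1])
E
```

```text
[-0.13068182  1.18390557 -0.2696358 ]
0.040897227683436746 [ 0.6023829  -0.00534422  0.205575  ] [0.81577313 1.47326515 0.52910106]
0.04126014686576928 [ 0.02363758  0.44203323 -1.32298556] 15.7083
```

View pics/s6.png

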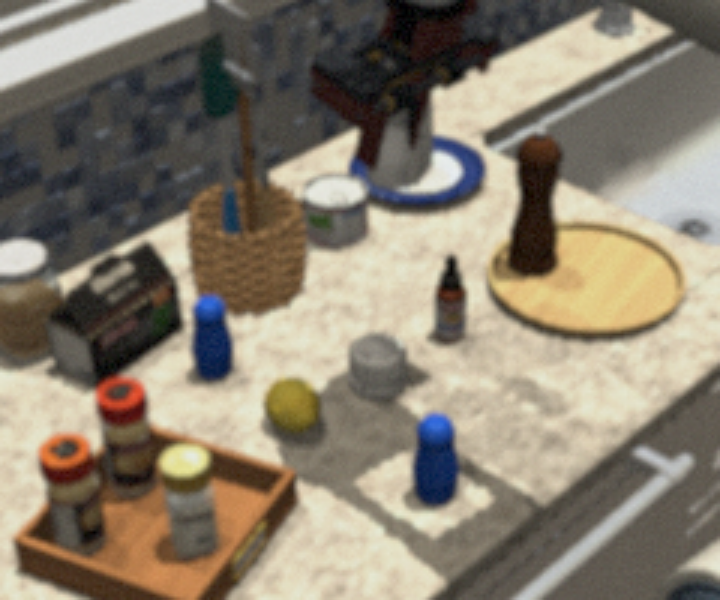

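View pics/w6.png

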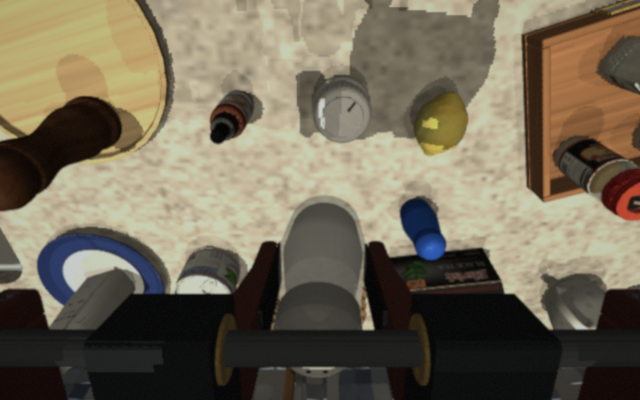

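The shaker is held (opening 41 mm) and nothing else has moved. The mill base is at about (368,166) in the scene image. Next I'll bring the shaker over the tray.

```bash
python3 - <<'E'
from station import r
from h import *
q=pickle.load(open('scene0.pkl','rb')); m=ray(q,[[367.7,167]],.006)[0,:2]; c=np.array([.494,-.2865]); d=m-c; print('mill',m,np.linalg.norm(d)); d/=np.linalg.norm(d)
t=c-.05*d; print(t)
mid=r.inverse_kinematics(*pose((t[0]-.02,-.15,.28),15)); r.move_joints(mid)
r.reach(*pose((*t,.24),15)); np.save('t.npy',t)
S=r.sense(); print(S['opening'],S['clock'])
for n in('wrist','top'):
    s=r.snapshot(n); cv2.imwrite(f'pics/{n}7.png',s['frame'][:,:,::-1])
E
```

```text
mill [ 0.55405823 -0.27513215] 0.061124618013193285
[ 0.44487231 -0.29579892]
0.04107143985211047 17.2
```

View pics/wrist7.png

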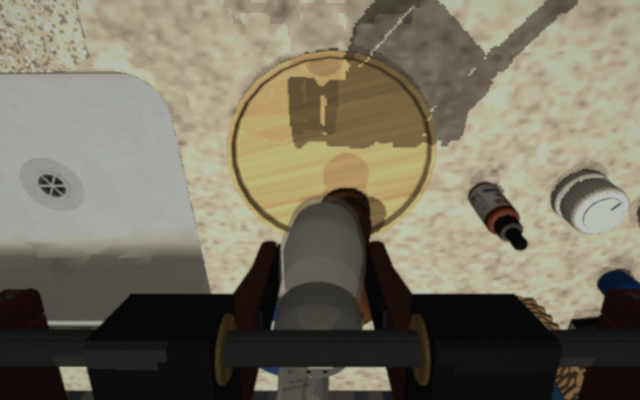

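View pics/top7.png

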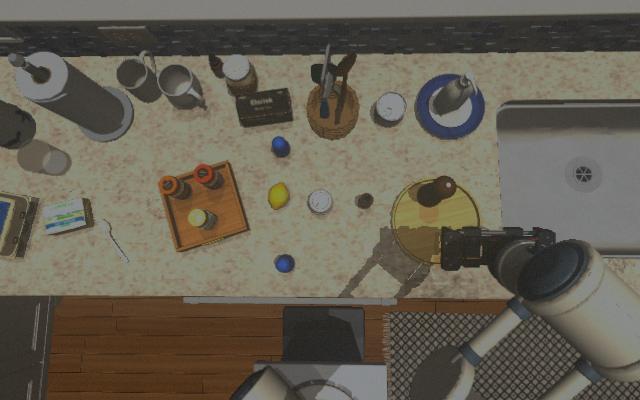

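The wrist view shows the tray centred at about (333,145), with the mill behind the held shaker. The top view's parallax-shifted gripper is consistent with the target. I'll lower it.

```bash
python3 - <<'E'
from station import r
from h import *
t=np.load('t.npy')
print(r.sense()['contact_force'])
r.servo_line(pose((*t,.068),15)[0],speed=.12)
r.servo_line(pose((*t,.0555),15)[0],speed=.03)
S=r.sense(); print(S['contact_force'],S['tcp_pos']-pose((*t,.0555),15)[0],S['clock'])
r.let_go()
# retreat straight along the tool axis
p=pose((*t,.0555),15)[0]; M=Ro.from_euler('y',165,degrees=True).as_matrix()[:,2]
r.servo_line(p-.16*M,speed=.12)
s=r.snapshot('wrist'); cv2.imwrite('pics/w8.png',s['frame'][:,:,::-1]); pickle.dump(s,open('w8.pkl','wb'))
s=r.snapshot('scene'); cv2.imwrite('pics/s8.png',cv2.resize(s['frame'][100:300,190:430,::-1],None,fx=3,fy=3));print(r.sense()['clock'])
E
```

```text
[-0.85389036  0.6938794  -1.70706989]
[-0.09853314  0.89347131 -1.59051049] [-3.08593528e-05  3.96370224e-05 -2.25894333e-04] 19.45
21.9
```

View pics/w8.png

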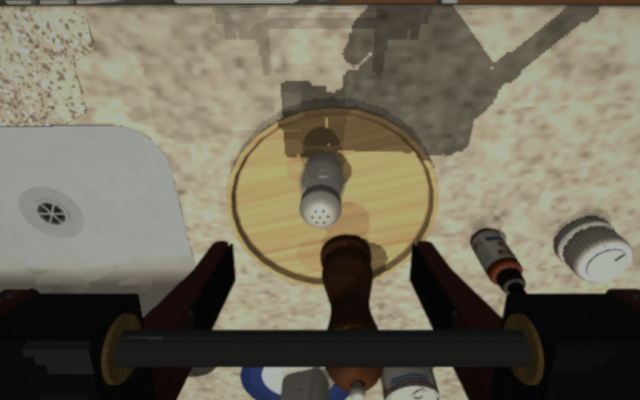

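View pics/s8.png

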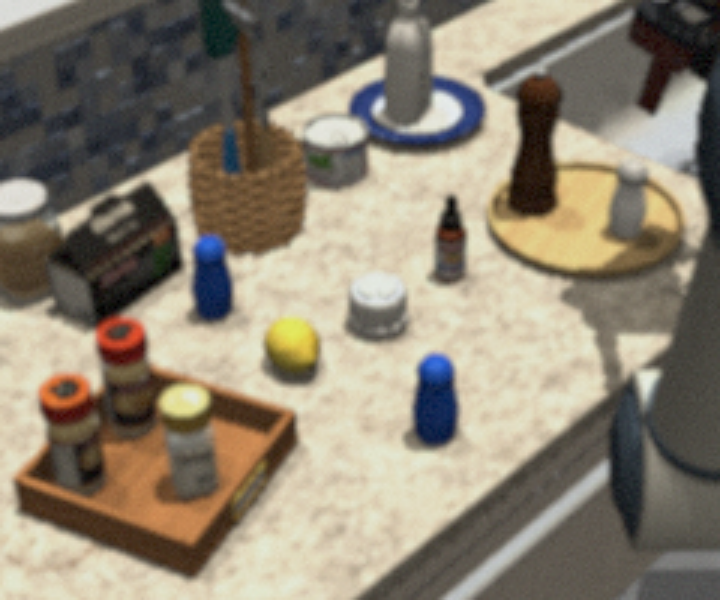

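Both stand upright. The shaker's dome is at (320,210) in the wrist view, well inside the tray rim, and the jar is in the box. I'll do one last number check and hand in.

```bash
python3 - <<'E'
from station import r
from h import *
w=pickle.load(open('w8.pkl','rb')); P=ray(w,[[320,209]],.086)[0,:2]; print('salt',P,'dist',np.linalg.norm(P-[.494,-.2865]))
s=r.snapshot('top'); hsv=cv2.cvtColor(s['frame'],cv2.COLOR_RGB2HSV)
c=blob(cv2.inRange(hsv,(22,60,60),(36,255,255)),(182,200,222,235)); (u,v),_=cv2.minEnclosingCircle(c); J=ray(s,[[u,v]],.104)[0,:2]
R=Ro.from_euler('z',17.9,degrees=True).as_matrix()[:2,:2]; print('jar',J,'in box',R.T@(J-[.5264,.2873]))
S=r.sense(); print(S['contact_force'],S['clock']); r.hand_in()
E
```

```text
salt [ 0.44351096 -0.29675225] dist 0.05151942571392499
jar [0.4922158  0.27565412] in box [-0.03610894 -0.00057541]
[-0.05750897 -0.40405214 -1.39344419] 21.95
the job is handed in; nothing more can be done
```

Both seasonings are put away and the job is handed in at about 22 s of the 51 s allowed; no verdict is reported.

- **Spice jar:** I stood it in the square box. The last top view puts it at about x = −36 mm, y = −1 mm in the box frame, inside the ±70 mm limit. It looks upright and clear of the two fixed jars.
- **Salt shaker:** I gripped it with the tool leaning back 15° to clear the basket, and stood it on the round tray. The last wrist view puts it about 52 mm from the tray's centre, against a limit of 88 mm. It looks upright and clear of the mill.

The gripper was open and clear of everything at the end. The look-alikes looked unmoved in the last pictures, and the force readings I took stayed below 2 N.

- **Mismatch:** While holding the 42 mm jar, the gripper opening read 48 mm. The jar lifted and placed without visible slip, so I left it.
- **Not measured:** I judged uprightness by eye. I did not measure the heights of the undersides, and released each item about 1.5 mm above its floor.

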